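# Level the console shelf and hold the spirit level pressed

### The job

The little teak shelf on the hall console droops at the end that has the hand-screw foot. Stand the yellow spirit level on the board, along its length, let go of it, and wind the foot by its black wing knob until the bubble rests between its two black lines; then press the level down flat on the board with the fingers, lightly but surely, and finish like that, still pressing, with the bubble between its lines and the knob let go, so that I can tighten the lock nut. Do not drop the level or knock it over, and leave the other things on the console where they are.

Things in the scene. Friction and masses are not known exactly. Their poses are not given: they have to be found in the camera images.
- level: yellow and black spirit level, 200 x 26 x 36 mm high, 0.4 kg, loose, standing upright on the console at the start. Origin: centre of its underside; x along its length, z up. Green vial let into the middle of the top edge (window 66 mm long, side walls 3 mm); the top is flat and solid 35 to 100 mm either side of the middle. Grip it across its 26 mm width at the middle.
- bubble (a joint): place of the pale bubble (18 mm long) along the vial, m: 0 is the middle, positive towards the level's +x end. The black lines stand 22 mm apart, so within 2 mm of the middle the bubble lies between them. It runs to the higher end, 1.3 mm per mrad of slope, and settles in about 1 s.
- shelf: the shelf's fixed steel leg, screwed to the console. Origin: on the console under the middle of the board; y along the board towards the leg and hinge. The screw foot carries the other (-y) end: turned clockwise seen from above it raises that end, 4.1 mrad per rad, so the bubble of a level along the board moves 5.3 mm per rad towards the foot.
- board_mid (a point): middle of the top face of the teak board, 360 (y) x 130 (x) x 18 mm, about 92 mm above the console; tilts with the board, y along its length towards the hinge (165 mm from here); the screw's axis is 145 mm from here towards -y. Room for the level from 110 mm on the foot side to 180 mm on the hinge side.
- foot_grip (a point): grip point of the black wing knob on top of the foot's screw, on its upright axis, 128 mm above the console. The wings are a bar 50 mm long along this point's x, 12 mm thick along its y, from 106 to 137 mm above the console; they turn with the screw. It stays where it is left, needs about 0.06 N m, and at most half a turn clockwise makes the board level.
- brush: wooden shoe brush lying on its back, dark bristles up, 170 x 46 x 44 mm high, loose bystander. Origin: centre of its underside, x along its length.
- tumbler: frosted glass tumbler, 76 mm across, 100 mm high, loose bystander. Origin: centre of its underside.
- case: black sunglasses case, 165 x 66 x 50 mm, loose bystander. Origin: centre of its underside, x along its length.
- dish: white ceramic evil-eye dish, 116 mm across, 28 mm high, loose bystander. Origin: centre of its underside.
- keys: chrome keyring with two keys, lying flat, 85 mm long, 4 mm high, loose bystander. Origin: centre of the ring.
Not all that is in view belongs to the job. Several things have the shape of the level; the one meant has the colours described above.

How it is judged:
On the way, in this order (a step that is already met when the one before it is completed fails the run):
1. the spirit level stands upright on the board, along its length, let go, with its bubble at rest (x of level in the frame of board_mid between -0.05 and 0.05 m and y of level in the frame of board_mid between -0.035 and 0.1 m and z of level in the frame of board_mid between -0.003 and 0.003 m and angle between the x axis of level and the y axis of board_mid, either way round below 0.15 rad and angle between level's own z axis and vertical below 0.05 rad and contact force between the fingers and level below 0.2 N and velocity of joint bubble between -0.003 and 0.003 m/s), for 0.4 s.
2. the foot has been wound until the bubble stays in the middle, the level standing free on the board (x of level in the frame of board_mid between -0.05 and 0.05 m and y of level in the frame of board_mid between -0.035 and 0.1 m and z of level in the frame of board_mid between -0.003 and 0.003 m and angle between the x axis of level and the y axis of board_mid, either way round below 0.15 rad and angle between level's own z axis and vertical below 0.05 rad and contact force between the fingers and level below 0.2 N and value of joint bubble between -0.003 and 0.003 m), for 0.4 s.
At the end, for the whole second after the job is handed in: the level stands flat along the board (within 0.15 rad), pressed on it by the fingers: 7 to 35 N between level and shelf, its own 4 N included; the bubble is within 3 mm of the middle, the board level within 3.5 mrad, and the robot touches neither knob nor board (x of level in the frame of board_mid between -0.05 and 0.05 m and y of level in the frame of board_mid between -0.035 and 0.1 m and z of level in the frame of board_mid between -0.003 and 0.003 m and angle between the x axis of level and the y axis of board_mid, either way round below 0.15 rad and angle between level's own z axis and vertical below 0.05 rad and value of joint bubble between -0.003 and 0.003 m and angle between board_mid's own z axis and vertical below 0.0035 rad and contact force between level and shelf between 7 and 35 N and contact force between the fingers and level above 2 N and contact force between each of the arm, the fingers and shelf below 0.5 N and velocity of joint bubble between -0.004 and 0.004 m/s); the arm keeps its last pose, push and grip.
It fails at once if the spirit level is tipped over (angle between level's own z axis and vertical above 0.6 rad).
It fails at once if the spirit level is dropped (it falls free by more than about 10 mm) (contact force between the fingers and level below 0.2 N and linear speed of level above 0.45 m/s).
It fails at once if a bystander is shifted more than 30 mm (distance of any of brush, tumbler, case, dish, keys from where it was at the start of the episode above 0.03 m).
It fails at once if the tumbler is knocked over (angle between tumbler's own z axis and vertical above 0.4 rad).
It also fails if it takes over 66 s, if anything falls off the work surface, if the arm or the gripper's body presses on something with over 40 N, if the wrist force passes 120 N, or if a joint passes its speed limit or range.

### The arm

A 7-joint arm with a two-finger parallel gripper is mounted at the origin on the work surface. World frame = base frame: x ahead of the robot, y to its left, z up, the work surface at z = 0. Lengths are in m, angles in rad, forces in N, time in s.
With the tool pointing down it reaches from about 0.4 to 0.85 m from the base axis. Payload 10.4 kg.
Tool frame: the origin (TCP) lies on the centre line of the jaws, within the pads' length; the fingertips stand 11 mm ahead of it and the grasp point (between the pads) lies 8 mm behind it (tip_reach is the distance from the TCP to the fingertips, in m); z points along the fingers, y is the line along which they close (so a half turn about z gives the same grasp; the last joint's range is limited). The gripper opens to 85 mm and grips with 20 to 120 N. Pads are 22 mm wide; open, the fingers measure 114 mm over their backs; the gripper's body (76 mm by 85 mm) begins 54 mm behind the grasp point. The pads swing forward as they close: fully open they stand 13 mm farther back than shut.
Start: joints at [-1.173, 0.332, -0.065, 1.46, 0.022, 1.35, -0.088], TCP at [0.255, 0.571, 0.242] pointing down, gripper open.
Joint ranges: [-2.6, 2.6], [-0.5, 2.12], [-1.47, 1.34], [0.16, 2.42], [-1.27, 4.41], [0.06, 2.06], [-2.6, 2.6]. Speed limits (rad/s): [2.22, 2.22, 2.79, 2.79, 3.14, 3.14, 3.14].

### API

Orientations are given as a unit quaternion [x, y, z, w].
In Python, from workcell import get_obs, camera, hand_in, tip_reach gives the robot as it stands. The module is installed in compiled form; this text tells all that it offers.
- The arm moves only by the tool move_arm, never from a script. Its argument "plan" is a list of rows, each an object with "delta_pos": the shift along the tool's x, y, z in parts of the range, where 1.0 means 0.75 m, a list of three; "turn": the turn, a rotation vector about the tool's x, y, z in shares of 180 degrees (1.0 is 180 degrees), a list of three; "fingers": the closure, from 0 (fully open) to 1 (shut). A call has 1 to 12 rows; each row is the pose to reach, as a shift and turn from the pose commanded when the call began, along the tool's axes at that moment; what a row does not reach only later rows make up. A row lasts 1/8 s, in which the tool goes at most 62.5 mm and 10.7 degrees, less where a joint would pass 70% of its speed; a pose out of reach is approached as far as the arm can. A call with a gripper value outside its range is refused whole. The fingers move at their own pace and stop on an object; "force" is the grip in N (left out, the last holds). Time passes only in rows, so rows that repeat a pose let the fingers close. It gives the time, the measured TCP pose, the force, the opening and the grip force at its end, in the units of the state.
- get_obs(): the state, without advancing time (a new reading comes with each control period).
- camera(name): name is "side" or "top"; returns a dict with "color" (420x560x3 uint8, red, green, blue), "range_z" (420x560 float32, m along the optical axis (not along the pixel's ray), 0 where there is no reading), "fx", "fy", "cx", "cy" (pixels), "k1" (the pictures are not rectified: a ray, as slopes to the right and down, at radius r is drawn at 1 + k1 r^2 times it, then the intrinsics apply), "R" (3x3) and "t" (3): a world point X has camera coordinates R X + t. Camera axes: x right, y down, z forward; pixel columns grow to the right and rows downward; lengths in m; the calibration is good to about 2 mm. A picture is of the moment at which its call begins.
- hand_in(): hands the job in; it is judged then, once.
The state is a dict: "clock": time; "joint_pos": joint angles; "joint_velocities": joint speeds; "tau": joint torques, N m; "position": TCP position; "ee_rot": TCP orientation; "ft_force": force on the tool from outside, world axes, zero at the start; "torque": the same for the moment, N m; "grip_width": opening from 0.0 (shut) to 1.0 (fully open); "grasp_force": force on a finger pad.
Only numpy, scipy, OpenCV 4.12 (cv2) and the standard library are available. Lean on these libraries where they do the work, as an engineer would, in place of code of your own. Each camera call takes 0.05 s, during which the arm holds its last target. There are 200 camera calls.

## Working session

There is one attempt and no reset: what is moved stays moved. The work goes in short steps, Python scripts to look and compute and a tool call to move; the robot and the scene stay as the last step left them, time stands still between calls to the robot, and variables do not carry over. Pictures are saved under pics/ and viewed, at most 10 in all, crops included, and the job is handed in when it is done.

Besides the shell and the picture viewer there is one more tool, called as name([rows], argument=value, ...), one row to a line, values as JSON. move_arm: Moves the arm, as the interface text tells. Its arguments: {"type":"object","properties":{"plan":{"type":"array","items":{"type":"object","properties":{"delta_pos":{"type":"array","items":{"type":"number"}},"turn":{"type":"array","items":{"type":"number"}},"fingers":{"type":"number"}}}},"force":{"type":"number"}},"required":["plan"]}

```bash
mkdir -p pics; cat > h.py <<'E'
import numpy as np,cv2
from workcell import get_obs,camera,hand_in,tip_reach
def snap(n,f=None):
    c=camera(n)
    if f: cv2.imwrite('pics/'+f,c['color'][:,:,::-1])
    return c
def cloud(c):
    h,w=c['range_z'].shape
    K=np.array([[c['fx'],0,c['cx']],[0,c['fy'],c['cy']],[0,0,1]])
    u,v=np.meshgrid(np.arange(w),np.arange(h))
    p=np.stack([u,v],-1).reshape(-1,1,2).astype(float)
    s=cv2.undistortPoints(p,K,np.array([c['k1'],0,0,0.])).reshape(h,w,2)
    z=c['range_z'].astype(float)
    P=np.dstack([s[...,0]*z,s[...,1]*z,z])
    X=(P-np.array(c['t']))@np.array(c['R'])
    X[z==0]=np.nan
    return X
E
python3 - <<'E'
from h import *
a=snap('side','s0.png');b=snap('top','t0.png')
np.savez('c0.npz',sc=a['color'],sX=cloud(a),tc=b['color'],tX=cloud(b))
for c in(a,b): print(c['fx'],c['k1'],np.round(-np.array(c['R']).T@np.array(c['t']),3),np.round(c['R'],2).tolist())
o=get_obs();print(o,tip_reach if not callable(tip_reach) else tip_reach())
E
```

```text
505.4499283043156 -0.00834952613856847 [ 0.223 -0.931  1.069] [[0.97, -0.24, -0.0], [-0.17, -0.68, -0.72], [0.17, 0.7, -0.7]]
485.8235917128686 -0.09382363107375717 [0.243 0.028 1.334] [[0.01, -1.0, 0.01], [-0.98, -0.01, -0.18], [0.18, -0.01, -0.98]]
{'clock': 0.1, 'joint_pos': array([-1.17260633,  0.33279597, -0.06468171,  1.46086027,  0.02160729,
        1.34990773, -0.08854543]), 'joint_velocities': array([-8.07842043e-04, -3.57823996e-03, -9.15056835e-04, -4.03352440e-03,
       -6.36602129e-04, -5.52324580e-04,  3.02360427e-05]), 'tau': array([ 1.93257656e-03, -6.26736474e+01,  4.92722250e-02, -3.92435467e+01,
        1.61958957e-02,  6.92575530e-03, -1.57156656e-06]), 'position': array([0.25518275, 0.57017549, 0.24160198]), 'ee_rot': array([ 2.08866621e-01,  9.77943929e-01, -6.30324667e-04, -9.80220094e-05]), 'ft_force': array([-0.04360462,  0.59098314,  0.25616681]), 'torque': array([-0.02124385,  0.0108848 ,  0.00590885]), 'grasp_force': 0.0, 'grip_width': 1.0001268331025694} 0.011
```

View pics/s0.png

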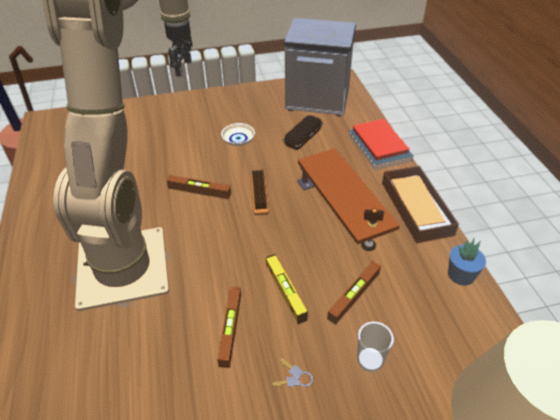

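View pics/t0.png

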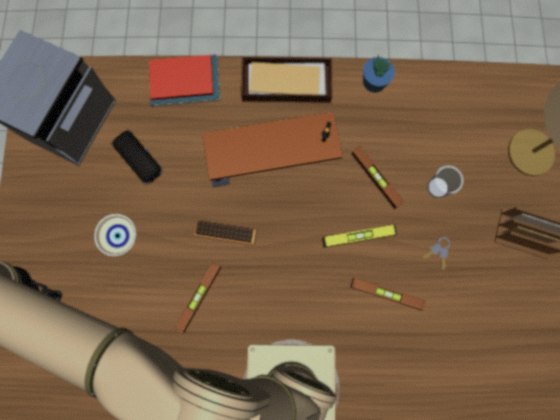

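Four level-shaped things: brown at top-view (377,177), (199,297) and (388,293), and yellow with black ends at top (360,236) / side (286,287). The yellow one fits the description. The shelf is at top (272,145), with its knob at (326,131). I'll confirm with a crop and measure.

```bash
python3 - <<'E'
from h import *
d=np.load('c0.npz')
t=d['tc'];s=d['sc']
A=cv2.resize(t[205:265,305:415],(770,300)if 0 else (550,300),interpolation=cv2.INTER_CUBIC)
B=cv2.resize(t[105:185,195:355],(600,300),interpolation=cv2.INTER_CUBIC)
C=np.zeros((600,600,3),np.uint8);C[:300,:550]=A;C[300:]=B
cv2.imwrite('pics/crop0.png',C[:,:,::-1])
for n in 's','t':
    c=d[n+'c'];X=d[n+'X'];hsv=cv2.cvtColor(c,cv2.COLOR_RGB2HSV).astype(int)
    roi=np.zeros(c.shape[:2],bool)
    roi[(slice(245,325),slice(255,315)) if n=='s' else (slice(215,255),slice(315,405))]=1
    m=roi&(X[...,2]>0.027)
    P=X[m];P=P[np.isfinite(P).all(1)]
    def rep(P,l):
        r=cv2.minAreaRect((P[:,:2]*1000).astype(np.float32));print(n,l,len(P),'rect',np.round(r[0],1),np.round(r[1],1),round(r[2],2),'z med',np.round(np.percentile(P[:,2],[5,50,95]),4))
        print(np.round(cv2.boxPoints(r)).tolist())
    rep(P,'level')
    roi[:]=0;roi[(slice(140,250),slice(285,410)) if n=='s' else (slice(105,190),slice(195,350))]=1
    m=roi&(X[...,2]>0.07)&(X[...,2]<0.103)
    P=X[m];rep(P,'board')
    q=np.linalg.lstsq(np.c_[P[:,:2],np.ones(len(P))],P[:,2],rcond=None)[0];print('plane',q)
    m=roi&(X[...,2]>0.115)&(X[...,2]<0.16)
    if m.sum()>3: rep(X[m],'knob'); ii=np.argwhere(m);print(ii.min(0),ii.max(0))
E
```

```text
s level 734 rect [ 408.9 -183.6] [ 28.2 204. ] 10.56 z med [0.0289 0.0358 0.0399]
[[376.0, -86.0], [414.0, -286.0], [441.0, -281.0], [404.0, -81.0]]
s board 4143 rect [642.5  57.2] [134.3 366.2] 11.01 z med [0.0817 0.0907 0.0949]
[[542.0, 224.0], [612.0, -135.0], [743.0, -110.0], [673.0, 250.0]]
plane [0.01485958 0.01845634 0.07987048]
s knob 179 rect [669.2 -87.4] [19.6 49.9] 76.26 z med [0.1167 0.1323 0.1401]
[[643.0, -91.0], [691.0, -103.0], [696.0, -84.0], [647.0, -72.0]]
[208 364] [219 383]
t level 667 rect [ 406.9 -181. ] [ 26.8 198.3] 10.41 z med [0.0294 0.0355 0.0399]
[[376.0, -86.0], [412.0, -281.0], [438.0, -276.0], [402.0, -81.0]]
t board 6342 rect [641.9  58.2] [134.3 361.7] 10.74 z med [0.0856 0.0908 0.0954]
[[542.0, 223.0], [610.0, -132.0], [742.0, -107.0], [674.0, 248.0]]
plane [0.00772052 0.01386955 0.0848356 ]
t knob 104 rect [668.2 -83.9] [15.2 49.9] 76.63 z med [0.1233 0.1368 0.142 ]
[[642.0, -86.0], [691.0, -97.0], [694.0, -82.0], [646.0, -71.0]]
[121 322] [141 331]
```

View pics/crop0.png

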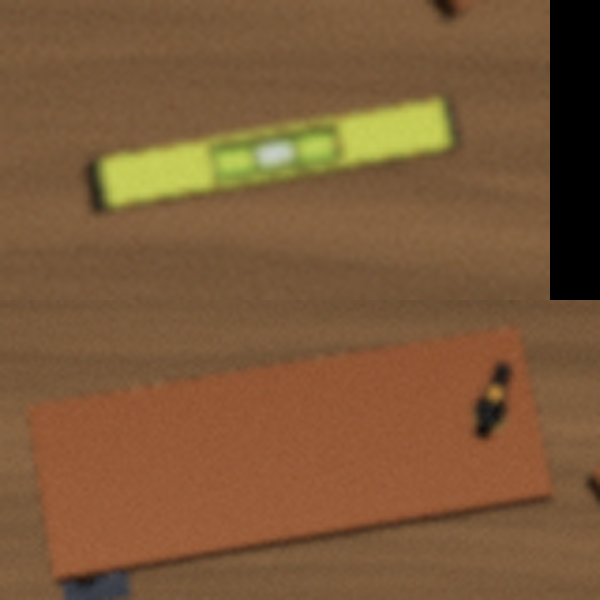

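The crop confirms it: a yellow level with black ends and a green vial, centred at about (0.408,-0.182) with its top at z 0.036. The board mid is at about (0.642,0.058), the knob axis at about (0.669,-0.085), and the wings point at about -14°. Next, a helper to turn world targets into tool-frame deltas.

```bash
cat >> h.py <<'E'
from scipy.spatial.transform import Rotation as Ro
def tool(yaw):  # tool pointing down, y axis at world angle yaw (deg)
    a=np.radians(yaw);y=np.array([np.cos(a),np.sin(a),0]);z=np.array([0,0,-1.])
    return Ro.from_matrix(np.c_[np.cross(y,z),y,z])
def rel(*T):
    o=get_obs();R0=Ro.from_quat(o['ee_rot']);p=np.array(o['position'])
    y=R0.as_matrix()[:,1];print('t',round(o['clock'],2),'p',np.round(p,4),'yaw',round(np.degrees(np.arctan2(y[1],y[0])),2),'tilt',np.round(R0.as_matrix()[:,2],4),'w',round(o['grip_width'],3),'gf',round(o['grasp_force'],2),'F',np.round(o['ft_force'],2))
    for x in T:
        print('  d',np.round(R0.inv().apply(np.array(x[:3])-p),4).tolist(),'turn',np.round((R0.inv()*tool(x[3])).as_rotvec(),3).tolist())
E
python3 - <<'E'
from h import *
rel((.45,.2,.24,30),(.408,-.182,.24,10.5),(.408,-.182,.06,10.5))
E
```

```text
t 0.1 p [0.2552 0.5702 0.2416] yaw 65.89 tilt [-5.0e-04 -1.2e-03 -1.0e+00] w 1.0 gf 0.0 F [-0.04  0.59  0.26]
  d [-0.329, -0.2583, 0.002] turn [-0.001, 0.0, 0.626]
  d [-0.4468, -0.6241, 0.0024] turn [-0.001, 0.001, 0.967]
  d [-0.4467, -0.6239, 0.1824] turn [-0.001, 0.001, 0.967]
```

Careful with the scale: shifts go in shares of 0.75 m and turns go in shares of 180 degrees. That gives: -0.624 m is -0.832, -0.26 m is -0.3467, 0.967 rad is 0.3078.

move_arm([
  {"delta_pos": [-0.44,-0.3467,0],"turn": [0,0,0.2005],"fingers": 0},
  {"delta_pos": [-0.44,-0.3467,0],"turn": [0,0,0.2005],"fingers": 0},
  {"delta_pos": [-0.44,-0.3467,0],"turn": [0,0,0.2005],"fingers": 0},
  {"delta_pos": [-0.44,-0.3467,0],"turn": [0,0,0.2005],"fingers": 0},
  {"delta_pos": [-0.44,-0.3467,0],"turn": [0,0,0.2005],"fingers": 0},
  {"delta_pos": [-0.44,-0.3467,0],"turn": [0,0,0.2005],"fingers": 0},
  {"delta_pos": [-0.596,-0.832,0.0027],"turn": [0,0,0.3078],"fingers": 0},
  {"delta_pos": [-0.596,-0.832,0.0027],"turn": [0,0,0.3078],"fingers": 0},
  {"delta_pos": [-0.596,-0.832,0.0027],"turn": [0,0,0.3078],"fingers": 0},
  {"delta_pos": [-0.596,-0.832,0.0027],"turn": [0,0,0.3078],"fingers": 0},
  {"delta_pos": [-0.596,-0.832,0.0027],"turn": [0,0,0.3078],"fingers": 0},
  {"delta_pos": [-0.596,-0.832,0.0027],"turn": [0,0,0.3078],"fingers": 0},
])

```text
clock: 1.6
position: [0.41, -0.1381, 0.2405]
ee_rot: [0.639, 0.769, 0.0, -0.0]
ft_force: [0.8, 0.4, 0.2]
grip_width: 0.998
grasp_force: 0.0
```

```bash
python3 - <<'E'
from h import *
rel((.408,-.182,.10,10.5),(.408,-.182,.03,10.5))
E
```

```text
t 1.6 p [ 0.41   -0.1381  0.2405] yaw 10.5 tilt [ 5.e-04  7.e-04 -1.e+00] w 0.998 gf 0.0 F [0.8  0.37 0.19]
  d [-0.0428, -0.0101, 0.1405] turn [0.001, -0.001, -0.0]
  d [-0.0429, -0.0101, 0.2105] turn [0.001, -0.001, -0.0]
```

move_arm([
  {"delta_pos": [0,0,0],"turn": [0,0,0],"fingers": 0.3},
  {"delta_pos": [0,0,0],"turn": [0,0,0],"fingers": 0.3},
])

```text
clock: 1.85
position: [0.4106, -0.1357, 0.2403]
ee_rot: [0.64, 0.769, 0.0, -0.0]
ft_force: [0.4, 0.7, -0.9]
grip_width: 0.699
grasp_force: 0.0
```

```bash
python3 - <<'E'
from h import *
rel((.408,-.182,.10,10.5),(.408,-.182,.02,10.5))
E
```

```text
t 1.85 p [ 0.4106 -0.1357  0.2403] yaw 10.48 tilt [-3.e-04  4.e-04 -1.e+00] w 0.699 gf 0.0 F [ 0.42  0.71 -0.91]
  d [-0.0451, -0.0109, 0.1403] turn [-0.0, -0.0, -0.0]
  d [-0.0452, -0.0109, 0.2203] turn [-0.0, -0.0, -0.0]
```

move_arm([
  {"delta_pos": [-0.06,-0.0147,0.08],"turn": [0,0,0],"fingers": 0.3},
  {"delta_pos": [-0.06,-0.0147,0.16],"turn": [0,0,0],"fingers": 0.3},
  {"delta_pos": [-0.06,-0.0147,0.2],"turn": [0,0,0],"fingers": 0.3},
  {"delta_pos": [-0.06,-0.0147,0.24],"turn": [0,0,0],"fingers": 0.3},
  {"delta_pos": [-0.06,-0.0147,0.2667],"turn": [0,0,0],"fingers": 0.3},
  {"delta_pos": [-0.06,-0.0147,0.2867],"turn": [0,0,0],"fingers": 0.3},
  {"delta_pos": [-0.06,-0.0147,0.2933],"turn": [0,0,0],"fingers": 0.3},
  {"delta_pos": [-0.06,-0.0147,0.2933],"turn": [0,0,0],"fingers": 0.3},
])

```text
clock: 2.85
position: [0.4082, -0.1817, 0.0204]
ee_rot: [0.639, 0.769, -0.0, -0.0]
ft_force: [0.3, -0.7, 0.8]
grip_width: 0.7
grasp_force: 0.0
```

move_arm([
  {"delta_pos": [0,0,0],"turn": [0,0,0],"fingers": 1},
  {"delta_pos": [0,0,0],"turn": [0,0,0],"fingers": 1},
  {"delta_pos": [0,0,0],"turn": [0,0,0],"fingers": 1},
  {"delta_pos": [0,0,0],"turn": [0,0,0],"fingers": 1},
  {"delta_pos": [0,0,0],"turn": [0,0,0],"fingers": 1},
], force=50)

```text
clock: 3.48
position: [0.4084, -0.1824, 0.0211]
ee_rot: [0.64, 0.769, 0.0, 0.0]
ft_force: [-1.1, 1.4, 6.5]
grip_width: 0.295
grasp_force: 49.9
```

```bash
python3 - <<'E'
from h import *
rel()
E
```

```text
t 3.48 p [ 0.4084 -0.1824  0.0211] yaw 10.48 tilt [ 9.e-04  5.e-04 -1.e+00] w 0.295 gf 49.85 F [-1.05  1.36  6.48]
```

```bash
python3 - <<'E'
from h import *
rel((.4084,-.1824,.19,10.5),(.6315,.112,.19,10.9),(.6315,.112,.125,10.9))
E
```

```text
t 3.48 p [ 0.4084 -0.1824  0.0211] yaw 10.48 tilt [ 9.e-04  5.e-04 -1.e+00] w 0.295 gf 49.85 F [-1.05  1.36  6.48]
  d [0.0, 0.0001, -0.1689] turn [0.001, -0.0, -0.0]
  d [0.2489, 0.2731, -0.1685] turn [0.001, -0.0, -0.007]
  d [0.2489, 0.273, -0.1035] turn [0.001, -0.0, -0.007]
```

Scaled: 0.273 m is 0.364, 0.26 m is 0.3467, -0.007 rad is -0.0022.

move_arm([
  {"delta_pos": [0,0,-0.04],"turn": [0,0,0],"fingers": 1},
  {"delta_pos": [0,0,-0.1067],"turn": [0,0,0],"fingers": 1},
  {"delta_pos": [0,0,-0.1733],"turn": [0,0,0],"fingers": 1},
  {"delta_pos": [0.0267,0.0267,-0.224],"turn": [0,0,0],"fingers": 1},
  {"delta_pos": [0.0667,0.0733,-0.2267],"turn": [0,0,0],"fingers": 1},
  {"delta_pos": [0.12,0.1333,-0.2267],"turn": [0,0,0],"fingers": 1},
  {"delta_pos": [0.1733,0.1907,-0.2267],"turn": [0,0,0],"fingers": 1},
  {"delta_pos": [0.2267,0.2493,-0.2267],"turn": [0,0,0],"fingers": 1},
  {"delta_pos": [0.28,0.3067,-0.2267],"turn": [0,0,-0.0013],"fingers": 1},
  {"delta_pos": [0.3133,0.3467,-0.2267],"turn": [0,0,-0.0022],"fingers": 1},
  {"delta_pos": [0.332,0.364,-0.2267],"turn": [0,0,-0.0022],"fingers": 1},
  {"delta_pos": [0.332,0.364,-0.2267],"turn": [0,0,-0.0022],"fingers": 1},
])

```text
clock: 4.97
position: [0.6309, 0.1129, 0.1898]
ee_rot: [0.636, 0.771, -0.001, -0.0]
ft_force: [-0.2, -0.7, -4.1]
grip_width: 0.291
grasp_force: 50.8
```

```bash
python3 - <<'E'
from h import *
rel((.6315,.112,.13,10.9),(.6315,.112,.116,10.9))
E
```

```text
t 4.97 p [0.6309 0.1129 0.1898] yaw 10.96 tilt [-1.1e-03 -6.0e-04 -1.0e+00] w 0.291 gf 50.84 F [-0.21 -0.71 -4.08]
  d [-0.001, 0.0005, 0.0598] turn [-0.001, 0.0, 0.001]
  d [-0.001, 0.0005, 0.0738] turn [-0.001, 0.0, 0.001]
```

Scaled: 0.073 m is 0.0973, 0.069 m is 0.092.

move_arm([
  {"delta_pos": [0,0,0.04],"turn": [0,0,0],"fingers": 1},
  {"delta_pos": [0,0,0.0667],"turn": [0,0,0],"fingers": 1},
  {"delta_pos": [0,0,0.0827],"turn": [0,0,0],"fingers": 1},
  {"delta_pos": [0,0,0.092],"turn": [0,0,0],"fingers": 1},
  {"delta_pos": [0,0,0.0973],"turn": [0,0,0],"fingers": 1},
  {"delta_pos": [0,0,0.0973],"turn": [0,0,0],"fingers": 1},
])

```text
clock: 5.72
position: [0.6313, 0.1121, 0.1177]
ee_rot: [0.637, 0.771, 0.0, 0.0]
ft_force: [-0.2, 0.0, -4.0]
grip_width: 0.294
grasp_force: 50.8
```

```bash
python3 - <<'E'
from h import *
rel();print(get_obs()['torque'])
E
```

```text
t 5.72 p [0.6313 0.1121 0.1177] yaw 10.89 tilt [ 3.e-04  1.e-04 -1.e+00] w 0.294 gf 50.8 F [-0.2   0.03 -3.97]
[-0.05302542 -0.00093233  0.03899749]
```

Not touching yet; I'll lower it in 1 mm steps.

Scaled: 0.002 m is 0.0027, 0.001 m is 0.0013.

move_arm([
  {"delta_pos": [0,0,0.0013],"turn": [0,0,0],"fingers": 1},
  {"delta_pos": [0,0,0.0027],"turn": [0,0,0],"fingers": 1},
  {"delta_pos": [0,0,0.0027],"turn": [0,0,0],"fingers": 1},
])

```text
clock: 6.1
position: [0.6312, 0.1121, 0.1156]
ee_rot: [0.637, 0.771, 0.0, -0.0]
ft_force: [-0.4, 0.6, -4.2]
grip_width: 0.294
grasp_force: 50.8
```

move_arm([
  {"delta_pos": [0,0,0.0013],"turn": [0,0,0],"fingers": 1},
  {"delta_pos": [0,0,0.0013],"turn": [0,0,0],"fingers": 1},
])

```text
clock: 6.35
position: [0.6311, 0.1121, 0.1144]
ee_rot: [0.637, 0.771, -0.0, -0.0]
ft_force: [0.2, 0.6, -4.6]
grip_width: 0.296
grasp_force: 50.8
```

Scaled: 0.001 m is 0.0013.

move_arm([
  {"delta_pos": [0,0,0.0013],"turn": [0,0,0],"fingers": 1},
  {"delta_pos": [0,0,0.0013],"turn": [0,0,0],"fingers": 1},
])

```text
clock: 6.6
position: [0.6311, 0.1121, 0.1134]
ee_rot: [0.637, 0.771, -0.0, -0.0]
ft_force: [-0.2, -0.2, -4.4]
grip_width: 0.294
grasp_force: 50.8
```

move_arm([
  {"delta_pos": [0,0,0.0013],"turn": [0,0,0],"fingers": 1},
  {"delta_pos": [0,0,0.0013],"turn": [0,0,0],"fingers": 1},
])

```text
clock: 6.85
position: [0.6313, 0.1121, 0.1128]
ee_rot: [0.637, 0.771, 0.0, 0.0]
ft_force: [-1.3, -0.6, -1.0]
grip_width: 0.294
grasp_force: 51.2
```

move_arm([
  {"delta_pos": [0,0,0.0013],"turn": [0,0,0],"fingers": 1},
  {"delta_pos": [0,0,0.0013],"turn": [0,0,0],"fingers": 1},
])

```text
clock: 7.1
position: [0.6314, 0.1118, 0.112]
ee_rot: [0.637, 0.771, 0.0, 0.0]
ft_force: [-1.2, -2.9, 3.3]
grip_width: 0.295
grasp_force: 51.7
```

Scaled: -0.12 m is -0.16, -0.1 m is -0.1333.

move_arm([
  {"delta_pos": [0,0,0],"turn": [0,0,0],"fingers": 0.64},
  {"delta_pos": [0,0,0],"turn": [0,0,0],"fingers": 0.5},
  {"delta_pos": [0,0,0],"turn": [0,0,0],"fingers": 0.4},
  {"delta_pos": [0,0,-0.0267],"turn": [0,0,0],"fingers": 0.4},
  {"delta_pos": [0,0,-0.08],"turn": [0,0,0],"fingers": 0.4},
  {"delta_pos": [0,0,-0.1333],"turn": [0,0,0],"fingers": 0.4},
  {"delta_pos": [0,0,-0.16],"turn": [0,0,0],"fingers": 0.4},
  {"delta_pos": [0,0,-0.16],"turn": [0,0,0],"fingers": 0.4},
])

```text
clock: 8.1
position: [0.6318, 0.1121, 0.2333]
ee_rot: [0.637, 0.771, 0.001, 0.001]
ft_force: [-0.6, -1.3, -0.9]
grip_width: 0.598
grasp_force: 0.0
```

```bash
python3 - <<'E'
from h import *
rel((.669,-.085,.23,75))
E
```

```text
t 8.1 p [0.6318 0.1121 0.2333] yaw 10.89 tilt [ 0.0027  0.0011 -1.    ] w 0.598 gf 0.0 F [-0.65 -1.25 -0.87]
  d [-0.2006, -0.0008, 0.0032] turn [0.003, 0.001, -1.119]
```

```bash
python3 - <<'E'
from h import *
C=[]
for n,(r0,c0) in (('side',(135,280)),('top',(95,185))):
    c=snap(n);X=cloud(c)
    C.append(cv2.resize(c['color'][r0:r0+115,c0:c0+160],(800,300) if 0 else (417,300),interpolation=cv2.INTER_CUBIC))
    ks=(slice(200,225),slice(358,390)) if n=='side' else (slice(115,147),slice(315,338))
    Z=X[ks];m=(Z[...,2]>.128)&(Z[...,2]<.15);P=Z[m]
    if len(P)>5:
        mu=P.mean(0);w,v=np.linalg.eigh(np.cov(P[:,:2].T));a=np.degrees(np.arctan2(v[1,1],v[0,1]));print(n,len(P),mu,'ang',a%180,np.sqrt(w)*1000)
        r=cv2.minAreaRect((P[:,:2]*1000).astype(np.float32));print(r, np.percentile(P[:,2],[50,95]))
cv2.imwrite('pics/c1.png',np.vstack(C)[:,:,::-1])
E
```

```text
side 111 [ 0.66805121 -0.08806221  0.13565774] ang 160.0341862693302 [ 3.78378601 13.62968693]
((669.218017578125, -86.04041290283203), (16.29166030883789, 46.84412384033203), 74.07281494140625) [0.13632327 0.14054496]
top 93 [ 0.66768135 -0.08395289  0.13720281] ang 161.77602791221997 [ 3.82393087 14.42641144]
((668.2071533203125, -83.9013442993164), (15.129413604736328, 49.49374008178711), 76.373046875) [0.13722144 0.14161263]
```

View pics/c1.png

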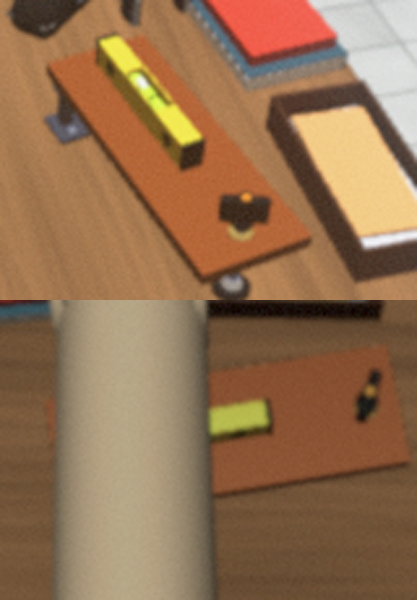

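The level stands on the board with the bubble towards the hinge (side crop (147,82)). The wings are at 161° (knob at (243,210) in the side crop), so the tool yaw should be 71°. Moving above the knob.

```bash
cat >> h.py <<'E'
def bubble(n,save=None):
    c=camera(n);col=c['color'];X=cloud(c)
    # level frame: rough from yellow + board axis
    ax=np.array([-np.sin(np.radians(10.9)),np.cos(np.radians(10.9)),0])
    R=np.array(c['R']);t=np.array(c['t'])
    K=np.array([[c['fx'],0,c['cx']],[0,c['fy'],c['cy']],[0,0,1]])
    pr=lambda P:cv2.projectPoints(np.array(P,float),cv2.Rodrigues(R)[0],t,K,np.array([c['k1'],0,0,0.]))[0].reshape(-1,2)
    ctr=np.array([.6314,.112,.1275]);wx=np.array([ax[1],-ax[0],0])
    s=np.arange(-.12,.1201,.0005);wv=np.arange(-.005,.0051,.001)
    uv=pr([ctr+ax*a+wx*b for a in s for b in wv]).astype(np.float32)
    im=cv2.remap(col,uv[:,0],uv[:,1],cv2.INTER_LINEAR).reshape(len(s),len(wv),3).astype(float).mean(1)
    if save: cv2.imwrite('pics/'+save,cv2.resize(np.repeat(im[None,:,::-1],20,0).astype(np.uint8),(800,60)))
    return s,im
E
python3 - <<'E'
from h import *
rel((.6685,-.0855,.23,71),(.6685,-.0855,.122,71))
s,im=bubble('side')
for a in range(0,len(s),8): print(round(s[a]*1000),im[a].astype(int),end=' ')
E
```

```text
t 8.2 p [0.6307 0.1122 0.2306] yaw 10.89 tilt [-1.3e-03 -1.0e-04 -1.0e+00] w 0.6 gf 0.0 F [-1.09  0.14  1.2 ]
  d [-0.2012, -0.0002, 0.0005] turn [-0.001, -0.001, -1.049]
  d [-0.2012, -0.0001, 0.1085] turn [-0.001, -0.001, -1.049]
-120 [124  73  44] -116 [93 57 33] -112 [71 45 28] -108 [62 42 28] -104 [71 55 31] -100 [134 119  51] -96 [209 195  68] -92 [241 231  79] -88 [243 234  81] -84 [242 233  82] -80 [242 233  81] -76 [242 234  82] -72 [242 234  82] -68 [242 233  81] -64 [242 233  80] -60 [242 234  81] -56 [242 234  81] -52 [242 233  81] -48 [242 234  81] -44 [241 232  81] -40 [231 227  77] -36 [212 218  75] -32 [199 213  74] -28 [197 211  73] -24 [193 206  70] -20 [178 192  65] -16 [171 185  64] -12 [188 205  69] -8 [197 214  74] -4 [200 213  89] 0 [204 211 134] 4 [208 209 176] 8 [212 210 191] 12 [216 216 191] 16 [214 216 171] 20 [206 214 126] 24 [192 203  80] 28 [180 176  60] 32 [205 185  61] 36 [235 221  75] 40 [242 234  81] 44 [243 234  82] 48 [242 234  81] 52 [241 233  81] 56 [242 233  81] 60 [242 233  81] 64 [242 234  81] 68 [242 233  81] 72 [241 233  80] 76 [241 232  79] 80 [242 234  81] 84 [242 234  82] 88 [238 229  78] 92 [212 199  69] 96 [159 141  62] 100 [144 110  68] 104 [165 120  80] 108 [176 128  84] 112 [178 130  86] 116 [178 130  85] 120 [175 127  83]
```

Scaled: -0.201 m is -0.268, -0.19 m is -0.2533, -1.05 rad is -0.3342.

move_arm([
  {"delta_pos": [-0.0667,0,0],"turn": [0,0,-0.0541],"fingers": 0.45},
  {"delta_pos": [-0.1333,0,0],"turn": [0,0,-0.1114],"fingers": 0.45},
  {"delta_pos": [-0.2,0,0],"turn": [0,0,-0.1655],"fingers": 0.45},
  {"delta_pos": [-0.2533,0,0],"turn": [0,0,-0.2228],"fingers": 0.45},
  {"delta_pos": [-0.268,0,0],"turn": [0,0,-0.2769],"fingers": 0.45},
  {"delta_pos": [-0.268,0,0],"turn": [0,0,-0.3342],"fingers": 0.45},
  {"delta_pos": [-0.268,0,0],"turn": [0,0,-0.3342],"fingers": 0.45},
  {"delta_pos": [-0.268,0,0],"turn": [0,0,-0.3342],"fingers": 0.45},
])

```text
clock: 9.25
position: [0.6689, -0.0849, 0.2307]
ee_rot: [0.166, 0.986, 0.0, -0.001]
ft_force: [0.2, -0.1, 0.8]
grip_width: 0.549
grasp_force: 0.0
```

```bash
python3 - <<'E'
from h import *
rel((.6685,-.0855,.122,71));print(get_obs()['joint_pos'])
E
```

```text
t 9.25 p [ 0.6689 -0.0849  0.2307] yaw 70.84 tilt [-1.2e-03  2.0e-04 -1.0e+00] w 0.549 gf 0.0 F [ 0.25 -0.08  0.84]
  d [0.0, -0.0006, 0.1087] turn [-0.0, -0.001, -0.003]
[-0.28941806  0.4772927   0.50087841  1.35369289 -0.22717122  1.36850709
  1.44623331]
```

Scaled: 0.108 m is 0.144, 0.095 m is 0.1267.

move_arm([
  {"delta_pos": [0,0,0.0533],"turn": [0,0,0],"fingers": 0.45},
  {"delta_pos": [0,0,0.1],"turn": [0,0,0],"fingers": 0.45},
  {"delta_pos": [0,0,0.1267],"turn": [0,0,0],"fingers": 0.45},
  {"delta_pos": [0,0,0.144],"turn": [0,0,0],"fingers": 0.45},
  {"delta_pos": [0,0,0.144],"turn": [0,0,0],"fingers": 0.45},
  {"delta_pos": [0,0,0.144],"turn": [0,0,0],"fingers": 0.65},
  {"delta_pos": [0,0,0.144],"turn": [0,0,0],"fingers": 0.8},
  {"delta_pos": [0,0,0.144],"turn": [0,0,0],"fingers": 1},
  {"delta_pos": [0,0,0.144],"turn": [0,0,0],"fingers": 1},
  {"delta_pos": [0,0,0.144],"turn": [0,0,0],"fingers": 1},
], force=25)

```text
clock: 10.5
position: [0.6697, -0.0852, 0.1245]
ee_rot: [0.165, 0.986, 0.0, 0.001]
ft_force: [-0.7, 0.5, 5.4]
grip_width: 0.133
grasp_force: 27.6
```

```bash
python3 - <<'E'
from h import *
rel();print(get_obs()['torque'])
for n in('side','top'):
    s,im=bubble(n)
    print(n)
    for a in range(120,380,8): print(round(s[a]*1000),im[a].astype(int),end=' ')
E
```

```text
t 10.5 p [ 0.6697 -0.0852  0.1245] yaw 71.05 tilt [ 1.6e-03  3.0e-04 -1.0e+00] w 0.133 gf 27.59 F [-0.69  0.47  5.39]
[ 0.1762815   0.16533687 -0.04505112]
side
-60 [242 234  81] -56 [243 234  81] -52 [243 235  83] -48 [243 234  82] -44 [241 232  80] -40 [232 227  77] -36 [212 219  75] -32 [199 213  73] -28 [198 212  73] -24 [195 208  71] -20 [177 193  65] -16 [171 187  63] -12 [191 207  72] -8 [198 213  72] -4 [200 213  89] 0 [205 213 135] 4 [209 210 177] 8 [212 211 191] 12 [218 218 193] 16 [215 218 172] 20 [207 216 128] 24 [194 205  83] 28 [180 176  59] 32 [208 188  64] 36 [235 222  76] 40 [242 234  81] 44 [243 235  82] 48 [242 234  82] 52 [243 235  82] 56 [243 235  83] 60 [242 234  82] 64 [243 234  81] 68 [243 235  83] top
-60 [184 187  77] -56 [183 187  77] -52 [183 187  78] -48 [185 189  79] -44 [184 188  78] -40 [181 185  77] -36 [161 161  67] -32 [136 142  60] -28 [150 163  68] -24 [155 170  72] -20 [156 173  73] -16 [152 169  71] -12 [136 150  63] -8 [143 159  67] -4 [155 172  72] 0 [155 172  72] 4 [156 169  85] 8 [159 170 124] 12 [159 167 144] 16 [161 169 149] 20 [160 167 144] 24 [158 171 114] 28 [157 174  81] 32 [142 153  65] 36 [152 152  63] 40 [179 181  74] 44 [183 187  77] 48 [184 188  78] 52 [183 186  77] 56 [183 188  78] 60 [184 188  78] 64 [184 188  78] 68 [183 187  77]
```

Scaled: 1.3 rad is 0.4138.

move_arm([
  {"delta_pos": [0,0,0],"turn": [0,0,0.0318],"fingers": 1},
  {"delta_pos": [0,0,0],"turn": [0,0,0.0637],"fingers": 1},
  {"delta_pos": [0,0,0],"turn": [0,0,0.1019],"fingers": 1},
  {"delta_pos": [0,0,0],"turn": [0,0,0.1401],"fingers": 1},
  {"delta_pos": [0,0,0],"turn": [0,0,0.1783],"fingers": 1},
  {"delta_pos": [0,0,0],"turn": [0,0,0.2165],"fingers": 1},
  {"delta_pos": [0,0,0],"turn": [0,0,0.2546],"fingers": 1},
  {"delta_pos": [0,0,0],"turn": [0,0,0.2928],"fingers": 1},
  {"delta_pos": [0,0,0],"turn": [0,0,0.331],"fingers": 1},
  {"delta_pos": [0,0,0],"turn": [0,0,0.3692],"fingers": 1},
  {"delta_pos": [0,0,0],"turn": [0,0,0.4011],"fingers": 1},
  {"delta_pos": [0,0,0],"turn": [0,0,0.4138],"fingers": 1},
])

```text
clock: 12.1
position: [0.6686, -0.086, 0.1245]
ee_rot: [0.729, 0.685, -0.0, -0.0]
ft_force: [-7.0, -0.9, 10.2]
grip_width: 0.132
grasp_force: 28.3
```

```bash
cat >> h.py <<'E'
def bub():
    s,im=bubble('top');b=im[:,2];s=s*1000
    m=(s>-30)&(s<30);w=np.clip(b[m]-90,0,None);r,g=im[:,0],im[:,1]
    def dark(lo,hi):
        k=(s>lo)&(s<hi);x=s[k];q=np.clip(150-g[k],0,None) ;return (x*q).sum()/max(q.sum(),1e-9)
    print('bubble',round((s[m]*w).sum()/max(w.sum(),1e-9),2),'window ends',round(dark(-42,-26),2),round(dark(26,42),2))
E
python3 - <<'E'
from h import *
rel((.6685,-.0855,.122,71));print(get_obs()['torque'],get_obs()['joint_pos'][6]);bub()
E
```

```text
t 12.1 p [ 0.6686 -0.086   0.1245] yaw -3.6 tilt [-9.e-04 -2.e-04 -1.e+00] w 0.132 gf 28.31 F [-6.96 -0.88 10.16]
  d [0.0005, -0.0001, 0.0025] turn [-0.001, -0.0, -1.302]
[-0.02623829  1.45812359  0.08224788] 0.2907215624253057
bubble 9.56 window ends -32.83 34.41
```

Scaled: 1.2 rad is 0.382.

move_arm([
  {"delta_pos": [0,0,0],"turn": [0,0,0.0318],"fingers": 1},
  {"delta_pos": [0,0,0],"turn": [0,0,0.0637],"fingers": 1},
  {"delta_pos": [0,0,0],"turn": [0,0,0.1019],"fingers": 1},
  {"delta_pos": [0,0,0],"turn": [0,0,0.1401],"fingers": 1},
  {"delta_pos": [0,0,0],"turn": [0,0,0.1783],"fingers": 1},
  {"delta_pos": [0,0,0],"turn": [0,0,0.2165],"fingers": 1},
  {"delta_pos": [0,0,0],"turn": [0,0,0.2546],"fingers": 1},
  {"delta_pos": [0,0,0],"turn": [0,0,0.2928],"fingers": 1},
  {"delta_pos": [0,0,0],"turn": [0,0,0.331],"fingers": 1},
  {"delta_pos": [0,0,0],"turn": [0,0,0.3692],"fingers": 1},
  {"delta_pos": [0,0,0],"turn": [0,0,0.382],"fingers": 1},
])

```text
clock: 13.52
position: [0.6676, -0.0852, 0.1245]
ee_rot: [0.988, 0.153, -0.002, -0.001]
ft_force: [-14.2, 4.6, 15.3]
grip_width: 0.134
grasp_force: 29.1
```

move_arm([
  {"delta_pos": [0,0,0],"turn": [0,0,0],"fingers": 1},
  {"delta_pos": [0,0,0],"turn": [0,0,0],"fingers": 1},
  {"delta_pos": [0,0,0],"turn": [0,0,0],"fingers": 1},
  {"delta_pos": [0,0,0],"turn": [0,0,0],"fingers": 1},
  {"delta_pos": [0,0,0],"turn": [0,0,0],"fingers": 1},
  {"delta_pos": [0,0,0],"turn": [0,0,0],"fingers": 1},
  {"delta_pos": [0,0,0],"turn": [0,0,0],"fingers": 1},
  {"delta_pos": [0,0,0],"turn": [0,0,0],"fingers": 1},
  {"delta_pos": [0,0,0],"turn": [0,0,0],"fingers": 1},
  {"delta_pos": [0,0,0],"turn": [0,0,0],"fingers": 1},
])

```text
clock: 14.78
position: [0.6676, -0.0852, 0.1245]
ee_rot: [0.988, 0.155, -0.001, -0.001]
ft_force: [-12.9, 4.1, 14.5]
grip_width: 0.136
grasp_force: 29.0
```

```bash
python3 - <<'E'
from h import *
rel();print(get_obs()['torque'],get_obs()['joint_pos'][6]);bub()
c=camera('top');cv2.imwrite('pics/t2.png',cv2.resize(c['color'][100:190,195:345],(750,450),interpolation=cv2.INTER_CUBIC)[:,:,::-1])
E
```

```text
t 14.78 p [ 0.6676 -0.0852  0.1245] yaw -72.21 tilt [-0.0033  0.0017 -1.    ] w 0.136 gf 29.0 F [-12.86   4.14  14.46]
[ 0.64354931  2.8542997  -0.07420105] -0.783107651102241
bubble 2.63 window ends -32.37 35.1
```

View pics/t2.png

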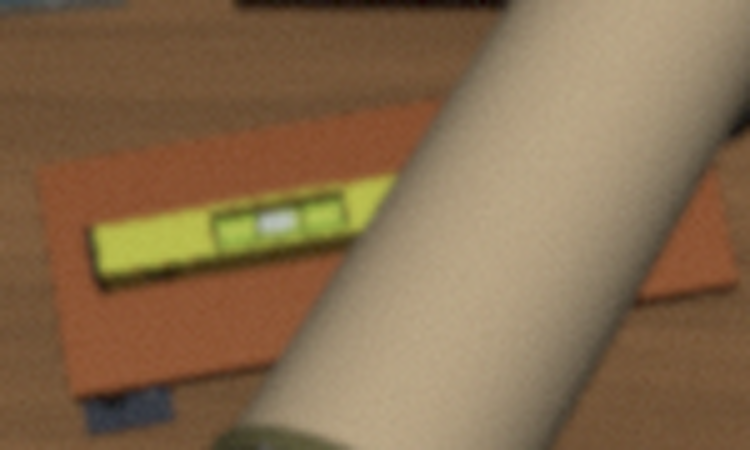

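Bubble at (278,221) in the crop, about 1.3 mm to the hinge side of centre. A further 0.22 rad with a sideways relaxation, then release and rise.

Scaled: -0.002 m is -0.0027, -0.001 m is -0.0013, 0.22 rad is 0.07.

move_arm([
  {"delta_pos": [-0.0013,0,-0.0013],"turn": [0,0,0.0255],"fingers": 1},
  {"delta_pos": [-0.0027,0,-0.0027],"turn": [0,0,0.0509],"fingers": 1},
  {"delta_pos": [-0.0027,0,-0.0027],"turn": [0,0,0.07],"fingers": 1},
  {"delta_pos": [-0.0027,0,-0.0027],"turn": [0,0,0.07],"fingers": 1},
  {"delta_pos": [-0.0027,0,-0.0027],"turn": [0,0,0.07],"fingers": 1},
])

```text
clock: 15.5
position: [0.6673, -0.0849, 0.1247]
ee_rot: [0.999, 0.046, -0.0, -0.0]
ft_force: [4.4, 2.3, -10.2]
grip_width: 0.135
grasp_force: 25.4
```

Scaled: -0.1 m is -0.1333, -0.09 m is -0.12.

move_arm([
  {"delta_pos": [0,0,0],"turn": [0,0,0],"fingers": 0.8},
  {"delta_pos": [0,0,0],"turn": [0,0,0],"fingers": 0.65},
  {"delta_pos": [0,0,0],"turn": [0,0,0],"fingers": 0.5},
  {"delta_pos": [0,0,0],"turn": [0,0,0],"fingers": 0.5},
  {"delta_pos": [0,0,-0.0267],"turn": [0,0,0],"fingers": 0.5},
  {"delta_pos": [0,0,-0.08],"turn": [0,0,0],"fingers": 0.5},
  {"delta_pos": [0,0,-0.12],"turn": [0,0,0],"fingers": 0.5},
  {"delta_pos": [0,0,-0.1333],"turn": [0,0,0],"fingers": 0.5},
  {"delta_pos": [0,0,-0.1333],"turn": [0,0,0],"fingers": 0.5},
  {"delta_pos": [0,0,-0.1333],"turn": [0,0,0],"fingers": 0.5},
  {"delta_pos": [0,0,-0.1333],"turn": [0,0,0],"fingers": 0.5},
  {"delta_pos": [0,0,-0.1333],"turn": [0,0,0],"fingers": 0.5},
])

```text
clock: 17.0
position: [0.667, -0.0859, 0.2249]
ee_rot: [0.999, 0.045, -0.0, -0.0]
ft_force: [-0.0, 0.6, -0.5]
grip_width: 0.502
grasp_force: 0.0
```

```bash
python3 - <<'E'
from h import *
rel();print(get_obs()['joint_pos'][6]);bub();bub()
s,im=bubble('side')
for a in range(150,340,8): print(round(s[a]*1000),im[a].astype(int),end=' ')
s,im=bubble('top');print()
for a in range(150,340,4): print(round(s[a]*1000),im[a].astype(int),end=' ')
E
```

```text
t 17.0 p [ 0.667  -0.0859  0.2249] yaw -84.8 tilt [-9.e-04  0.e+00 -1.e+00] w 0.502 gf 0.0 F [-0.04  0.61 -0.45]
-1.0239510221409895
bubble 1.57 window ends -37.59 35.15
bubble 1.57 window ends -37.57 35.09
-45 [244 236  83] -41 [242 235  83] -37 [232 228  79] -33 [212 219  75] -29 [207 221  78] -25 [206 223  77] -21 [198 218  75] -17 [181 196  83] -13 [191 197 125] -9 [215 214 177] -5 [220 219 197] -1 [218 218 196] 3 [204 208 174] 7 [185 193 122] 11 [190 206  81] 15 [204 219  76] 19 [207 222  76] 23 [204 219  76] 27 [188 197  66] 31 [187 176  59] 35 [219 201  69] 39 [241 231  80] 43 [244 237  84] 47 [244 236  83] 
-45 [124 115  82] -43 [127 120  78] -41 [136 132  77] -39 [144 142  74] -37 [148 147  69] -35 [142 142  63] -33 [133 137  59] -31 [136 146  62] -29 [148 162  68] -27 [155 172  72] -25 [157 174  73] -23 [157 173  73] -21 [157 174  73] -19 [157 174  73] -17 [157 175  74] -15 [151 169  72] -13 [142 158  68] -11 [133 147  69] -9 [140 151  86] -7 [152 162 110] -5 [161 170 131] -3 [165 174 145] -1 [165 174 149] 1 [165 173 150] 3 [163 171 150] 5 [163 170 149] 7 [161 168 142] 9 [153 163 123] 11 [143 155 100] 13 [136 149  80] 15 [143 158  72] 17 [152 168  72] 19 [156 172  72] 21 [156 172  72] 23 [156 173  72] 25 [156 172  72] 27 [156 173  74] 29 [155 173  73] 31 [150 166  70] 33 [138 150  64] 35 [136 142  58] 37 [148 150  62] 39 [167 169  70] 41 [178 181  75] 43 [182 186  77] 45 [182 186  77] 47 [183 186  77] 49 [182 186  77]
```

The bubble is 0.4 mm from the middle between its lines (lines at -11 and +13, bubble at 1.6). Next, shut the fingers and go above the solid top 60 mm towards the hinge.

```bash
python3 - <<'E'
from h import *
rel((.6201,.171,.225,-79),(.6201,.171,.15,-79))
E
```

```text
t 17.2 p [ 0.6672 -0.0859  0.2254] yaw -84.8 tilt [-1.e-04 -0.e+00 -1.e+00] w 0.5 gf 0.0 F [ 0.62 -0.24  0.28]
  d [-0.0236, -0.2601, 0.0004] turn [-0.0, 0.0, -0.101]
  d [-0.0236, -0.2601, 0.0754] turn [-0.0, 0.0, -0.101]
```

Scaled: -0.26 m is -0.3467, -0.0236 m is -0.0315, -0.1 rad is -0.0318.

move_arm([
  {"delta_pos": [0,-0.04,0],"turn": [0,0,0],"fingers": 1},
  {"delta_pos": [-0.008,-0.1067,0],"turn": [0,0,-0.0127],"fingers": 1},
  {"delta_pos": [-0.016,-0.1733,0],"turn": [0,0,-0.0255],"fingers": 1},
  {"delta_pos": [-0.024,-0.24,0],"turn": [0,0,-0.0318],"fingers": 1},
  {"delta_pos": [-0.0315,-0.3067,0],"turn": [0,0,-0.0318],"fingers": 1},
  {"delta_pos": [-0.0315,-0.3467,0],"turn": [0,0,-0.0318],"fingers": 1},
  {"delta_pos": [-0.0315,-0.3467,0.04],"turn": [0,0,-0.0318],"fingers": 1},
  {"delta_pos": [-0.0315,-0.3467,0.0733],"turn": [0,0,-0.0318],"fingers": 1},
  {"delta_pos": [-0.0315,-0.3467,0.0933],"turn": [0,0,-0.0318],"fingers": 1},
  {"delta_pos": [-0.0315,-0.3467,0.1],"turn": [0,0,-0.0318],"fingers": 1},
  {"delta_pos": [-0.0315,-0.3467,0.1],"turn": [0,0,-0.0318],"fingers": 1},
  {"delta_pos": [-0.0315,-0.3467,0.1],"turn": [0,0,-0.0318],"fingers": 1},
])

```text
clock: 18.7
position: [0.6207, 0.1708, 0.1514]
ee_rot: [0.995, 0.095, 0.001, -0.0]
ft_force: [0.2, 0.3, -0.3]
grip_width: 0.001
grasp_force: 0.0
```

```bash
python3 - <<'E'
from h import *
rel((.6201,.171,.139,-79))
c=camera('side');cv2.imwrite('pics/s3.png',cv2.resize(c['color'][110:250,260:420],(640,560),interpolation=cv2.INTER_CUBIC)[:,:,::-1])
E
```

```text
t 18.7 p [0.6207 0.1708 0.1514] yaw -79.08 tilt [ 1.2e-03  5.0e-04 -1.0e+00] w 0.001 gf 0.0 F [ 0.21  0.29 -0.33]
  d [-0.0005, -0.0003, 0.0124] turn [-0.0, -0.001, -0.001]
```

View pics/s3.png

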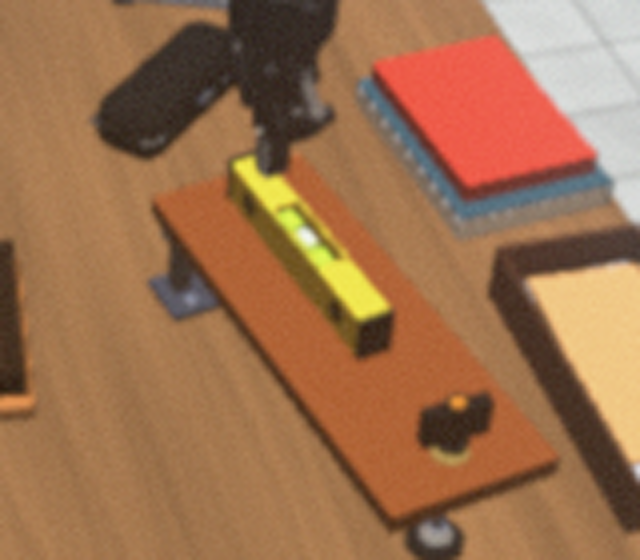

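The fingertips hang just above the hinge-side solid top (272,165) and the bubble is central (307,238). Lowering to contact.

Scaled: 0.011 m is 0.0147, 0.009 m is 0.012.

move_arm([
  {"delta_pos": [0,0,0.0067],"turn": [0,0,0],"fingers": 1},
  {"delta_pos": [0,0,0.012],"turn": [0,0,0],"fingers": 1},
  {"delta_pos": [0,0,0.0147],"turn": [0,0,0],"fingers": 1},
  {"delta_pos": [0,0,0.0147],"turn": [0,0,0],"fingers": 1},
])

```text
clock: 19.25
position: [0.6202, 0.1708, 0.1395]
ee_rot: [0.995, 0.095, -0.0, -0.0]
ft_force: [-0.9, 0.4, -0.0]
grip_width: 0.004
grasp_force: 0.0
```

Scaled: 0.002 m is 0.0027, 0.001 m is 0.0013.

move_arm([
  {"delta_pos": [0,0,0.0013],"turn": [0,0,0],"fingers": 1},
  {"delta_pos": [0,0,0.0027],"turn": [0,0,0],"fingers": 1},
  {"delta_pos": [0,0,0.0027],"turn": [0,0,0],"fingers": 1},
])

```text
clock: 19.62
position: [0.6204, 0.1709, 0.1392]
ee_rot: [0.995, 0.095, 0.0, -0.001]
ft_force: [-6.2, -1.3, 16.2]
grip_width: -0.003
grasp_force: 7.5
```

Scaled: 0.001 m is 0.0013.

move_arm([
  {"delta_pos": [0,0,0.0013],"turn": [0,0,0],"fingers": 1},
  {"delta_pos": [0,0,0.0013],"turn": [0,0,0],"fingers": 1},
])

```text
clock: 19.88
position: [0.6206, 0.1709, 0.1392]
ee_rot: [0.995, 0.095, 0.001, -0.001]
ft_force: [-10.1, -0.4, 22.4]
grip_width: -0.002
grasp_force: 11.7
```

Scaled: -0.001 m is -0.0013, -0.0005 m is -0.0007.

move_arm([
  {"delta_pos": [-0.0007,0,-0.0007],"turn": [0,0,0],"fingers": 1},
  {"delta_pos": [-0.0013,0,-0.0013],"turn": [0,0,0],"fingers": 1},
  {"delta_pos": [-0.0013,0,-0.0013],"turn": [0,0,0],"fingers": 1},
  {"delta_pos": [-0.0013,0,-0.0013],"turn": [0,0,0],"fingers": 1},
  {"delta_pos": [-0.0013,0,-0.0013],"turn": [0,0,0],"fingers": 1},
  {"delta_pos": [-0.0013,0,-0.0013],"turn": [0,0,0],"fingers": 1},
  {"delta_pos": [-0.0013,0,-0.0013],"turn": [0,0,0],"fingers": 1},
  {"delta_pos": [-0.0013,0,-0.0013],"turn": [0,0,0],"fingers": 1},
  {"delta_pos": [-0.0013,0,-0.0013],"turn": [0,0,0],"fingers": 1},
  {"delta_pos": [-0.0013,0,-0.0013],"turn": [0,0,0],"fingers": 1},
])

```text
clock: 21.12
position: [0.6202, 0.1708, 0.1392]
ee_rot: [0.995, 0.095, 0.001, -0.0]
ft_force: [-1.6, 1.8, 11.1]
grip_width: -0.006
grasp_force: 5.7
```

```bash
python3 - <<'E'
from h import *
rel()
for _ in range(2):
  s,im=bubble('side');s=s*1000;m=(s>-30)&(s<30);w=np.clip(im[m,2]-95,0,None);print('side bubble',(s[m]*w).sum()/w.sum())
  bub()
s,im=bubble('top');s=s*1000
for a in range(150,330,4): print(round(s[a]),im[a].astype(int),end=' ')
s,im=bubble('side');s=s*1000;print()
for a in range(150,330,6): print(round(s[a]),im[a].astype(int),end=' ')
rel()
E
```

```text
t 21.12 p [0.6202 0.1708 0.1392] yaw -79.06 tilt [ 0.0026  0.0011 -1.    ] w -0.006 gf 5.72 F [-1.65  1.76 11.13]
side bubble -3.224514420247096
bubble 1.55 window ends -32.29 35.41
side bubble -3.2629411077353443
bubble 1.53 window ends -32.25 35.45
-45 [186 191  79] -43 [186 191  79] -41 [185 190  79] -39 [183 187  77] -37 [175 178  74] -35 [158 161  67] -33 [143 148  63] -31 [141 151  64] -29 [150 165  69] -27 [158 174  73] -25 [160 176  74] -23 [161 177  74] -21 [161 177  75] -19 [160 177  75] -17 [158 177  75] -15 [153 172  73] -13 [145 161  69] -11 [136 149  69] -9 [142 154  88] -7 [154 165 113] -5 [164 173 134] -3 [168 177 147] -1 [170 179 152] 1 [169 177 153] 3 [167 175 153] 5 [166 173 152] 7 [163 171 144] 9 [155 165 125] 11 [145 157 102] 13 [138 152  81] 15 [147 162  74] 17 [155 172  74] 19 [159 175  74] 21 [159 175  74] 23 [158 175  74] 25 [158 176  74] 27 [158 176  74] 29 [154 173  74] 31 [145 162  69] 33 [131 143  61] 35 [125 131  56] 37 [135 138  58] 39 [154 157  65] 41 [167 169  70] 43 [171 175  72] 
-45 [240 230  79] -42 [239 230  81] -39 [234 226  78] -36 [222 220  74] -33 [206 214  73] -30 [200 215  74] -27 [199 217  74] -24 [199 217  74] -21 [193 213  73] -18 [181 197  76] -15 [180 191  97] -12 [195 199 135] -9 [209 209 170] -6 [214 214 188] -3 [214 214 192] 0 [210 211 187] 3 [197 201 167] 6 [182 189 131] 9 [177 190  92] 12 [188 205  74] 15 [198 214  74] 18 [202 218  76] 21 [199 214  74] 24 [194 210  72] 27 [182 191  65] 30 [177 171  58] 33 [194 176  59] 36 [221 203  69] 39 [236 225  76] 42 [240 231  80] t 21.43 p [0.6202 0.1709 0.1392] yaw -79.06 tilt [ 0.0026  0.0011 -1.    ] w -0.004 gf 5.72 F [-1.62  0.05 11.48]
```

```bash
python3 -c "
from h import *
print(hand_in())"
```

```text
the job is handed in; nothing more can be done
None
```

I handed the job in with the level pressed on the board at about 11 N (about 15 N on the shelf with its own weight), the bubble about 0.5 mm from the middle, and the knob released; no verdict came back.

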